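# Refit the filter in the nail dust collector

### The arm

A 6-joint arm with a two-finger parallel gripper is mounted at the origin on the work surface. World frame = base frame: x ahead of the robot, y to its left, z up, the work surface at z = 0. Lengths are in mm, angles in rad, forces in N, time in s.
With the tool pointing down it reaches from about 375 to 900 mm from the base axis. Payload 3.1 kg.
Tool frame: the origin (TCP) lies between the finger pads; the fingertips stand 17 mm ahead of it and the grasp point (between the pads) lies 2 mm behind it (bot.nose_length is the distance from the TCP to the fingertips, in mm); z points along the fingers, y is the line along which they close (so a half turn about z gives the same grasp; the last joint's range is limited). The gripper opens to 85 mm and grips with 20 to 120 N. Pads are 22 mm wide; open, the fingers measure 114 mm over their backs; the gripper's body (76 mm by 85 mm) begins 54 mm behind the grasp point. The pads swing forward as they close: fully open they stand 13 mm farther back than shut.
Start: joints at [-1.321, 0.527, 1.433, -0, 1.181, -0.178], TCP at [259.313, -568.642, 248.31] pointing down, gripper open.
Joint ranges: [-3.08, 3.08], [-0.75, 2.2], [0.22, 2.44], [-1.43, 4.57], [0, 2.65], [-2.85, 2.85]. Speed limits (rad/s): [2.79, 2.79, 3.14, 3.14, 3.14, 3.14].

### API

Orientations are given as a unit quaternion [w, x, y, z].
In Python, from station import bot gives the robot as it stands. The module is installed in compiled form; this text tells all that it offers.
- The arm moves only by the tool carry_out, never from a script. Its argument "targets" is text: rows parted by semicolons, each of 6 numbers parted by spaces: the shift along the world's x, y, z normalised to -1 to 1, where 1 is 150 mm, then the turn, a rotation vector about the world's x, y, z normalised to -1 to 1, where 1 is 45 degrees. In form: dx dy dz rx ry rz; .... A call has 1 to 20 rows; each row is the pose to reach, as a shift and turn from the pose commanded when the call began; what a row does not reach only later rows make up. A row lasts 1/12 s, in which the tool goes at most 41.7 mm and 7.16 degrees, less where a joint would pass 70% of its speed; a pose out of reach is approached as far as the arm can. A call with a number of a shift or a turn outside -1 to 1 is refused whole. A call with a gripper value outside its range is refused whole. "claw" is the opening, from -1 (shut) to 1 (fully open), so that 0 is half open, set as the call begins (left out, the last holds). The fingers move at their own pace and stop on an object; the grip force is fixed at half the most. Time passes only in rows, so rows that repeat a pose let the fingers close. It gives the time, the measured TCP pose, the force, the opening and the grip force at its end, in the units of the state.
- bot.observe(): the state, without advancing time (a new reading comes with each control period).
- bot.camera(name): name is "scene" or "top" or "wrist"; returns (picture, depth): 384x512x3 uint8, red, green, blue; 384x512 float32, mm along the optical axis (not along the pixel's ray), 0 where there is no reading.
- bot.calibration(name): a dict with "K" (3x3 intrinsics, pixels), "T" (4x4, takes a point from camera to world coordinates); the wrist camera has in their place "mount" (4x4, takes a point from camera to tool coordinates, whose origin is the TCP and whose axes are the flange's). Camera axes: x right, y up, looking along -z (the intrinsics and any distortion apply to the point x, -y, -z); pixel columns grow to the right and rows downward; lengths in mm; the calibration is good to about 2 mm. A picture is of the moment at which its call begins: read the wrist's pose just before it. calibration takes no time and is no camera call.
- bot.close_job(): hands the job in; it is judged then, once.
The state is a dict: "clock": time; "joints": joint angles; "joint_velocities": joint speeds; "joint_efforts": joint torques, N m; "position": TCP position; "ee_rot": TCP orientation; "ft_force": force on the tool from outside, world axes, zero at the start; "torque": the same for the moment, N m; "gripper_width": finger opening in mm; "finger_force": force on a finger pad.
Only numpy, scipy, OpenCV 4.12 (cv2) and the standard library are available. Lean on these libraries where they do the work, as an engineer would, in place of code of your own. Each camera call takes 0.05 s, during which the arm holds its last target. There are 200 camera calls.

### The job

Take the filter cartridge (the one with the grip bar) out of the drying rack and lay it flat on the dark mat, bar up, and let go of it. Then take it by the bar, slip its tongue under the lip of the dust collector with the filter tilted, and level it down into the cavity, fully home and flush, without forcing it; leave the other plate in the rack and the things about the table where they are.

Things in the scene. Friction and masses are not known exactly. Their poses are not given: they have to be found in the camera images.
- filter: Filter cartridge to fit: white slab, body 110 mm (x) by 90 (y) by 14 thick (z), dark slots on the top face, a thin tongue at the front end, a grip bar on top. Origin: centre of the body's underside; x towards the tongue, z out of the top face. 0.13 to 0.22 kg. At the start it stands upright in a rack bay: tongue down, plain end up, top face and bar towards the rack's +x.
- tongue_tip (a point): Middle of the end of the filter's tongue, at (69, 0, 2) mm in the filter's frame. The tongue is flush with the underside, 66 mm wide (y), 4 mm thick (z 0..4) and reaches from x = 55 to 69 mm.
- bar_top (a point): Middle of the top of the filter's grip bar, at (0, 0, 44) mm in the filter's frame. The bar stands 30 mm above the top face (z 14..44), 60 mm long across the filter (y) and 14 mm thick (x).
- collector: Desktop dust collector, a white box fixed to the table, 190 mm long (x -88..102) by 180 wide (y) by 75 high. In its top is a rectangular cavity, x -58..72, y -48..48 mm, flat floor 60 mm above the underside, rim 14 mm above the floor, with a grey lip over its +x end. Origin on the underside, below the seat. The seated filter's x points along the collector's x, its top flush with the rim.
- lip_edge (a point): Middle of the lower edge of the collector's lip, at (62, 0, 69) mm in the collector's frame. The lip, 130 mm wide (y) and 6 mm thick, overhangs the last 10 mm of the cavity (x 62..72), its underside 9 mm above the floor. The filter is 124 mm long with its tongue and the opening before the lip only 120 mm.
- seat (a point): Point on the cavity floor, at (0, 0, 60) mm in the collector's frame, where the origin of the seated filter belongs; axes as the collector's. About 3 mm of play on every side.
- rack: Aluminium drying rack fixed to the table, 80 mm deep (x), 236 wide (y), 56 high. Origin: centre of the underside. Two bays at y = -57.5 and 57.5 mm, each a 16 mm wide slot (across x) between upright plates; parts stand on rests 20 mm above the underside, their upper part free. The filter is in either bay, the palette in the other.
- palette: Bystander in the other bay: a plain white slab 100 x 90 x 12 mm without tongue or bar, standing upright. Origin: centre of one large face.
- mat: Dark rubber work mat fixed on the table, 500 mm (x) by 960 (y), 2 mm thick; rack, collector and bystanders stand on it. A clear strip of it about 180 mm wide lies between rack and collector, straight ahead of the robot. Origin: centre of its underside, on the table top.
- polish_a: Bystander: dark nail polish bottle, 38 mm diameter, 74 mm tall. Origin: centre of its underside.
- polish_b: Bystander: clear nail polish bottle, 38 mm diameter, 74 mm tall. Origin: centre of its underside.
- polish_c: Bystander: amber nail polish bottle, 38 mm diameter, 74 mm tall. Origin: centre of its underside.
- timer: Bystander: white digital timer, 25 x 75 x 65 mm. Origin: centre of its underside.
- dish: Bystander: small glass dish, 84 mm across, 34 mm high. Origin: centre of its underside.
- buffer: Bystander: grey nail buffer block, 95 x 28 x 26 mm, lying. Origin: centre of its underside.
- tube: Bystander: white paint tube, 86 x 22 x 14 mm, lying. Origin: centre of its underside.
Mind the look-alikes: they are no part of the job. What is shaped like the filter but orange or pink is not meant.

How it is judged:
By the outcome, as a careful person would: the job done as asked, in the order asked, and still so for the second after the job is handed in, with the robot touching nothing.
It also fails if it takes over 61 s, if anything falls off the work surface, if the arm or the gripper's body presses on something with over 40 N, if the wrist force passes 120 N, or if a joint passes its speed limit or range.

## Working session

There is one attempt and no reset: what is moved stays moved. The work goes in short steps, Python scripts to look and compute and a tool call to move; the robot and the scene stay as the last step left them, time stands still between calls to the robot, and variables do not carry over. Pictures are saved under pics/ and viewed, at most 12 in all, crops included, and the job is handed in when it is done.

Besides the shell and the picture viewer there is one more tool, called as name(argument=value, ...) on one line, values as JSON. carry_out: Moves the arm, as the interface text tells. Scaled input: -1 to 1 covers 150 mm each way for a shift and 45 degrees each way for a turn. Its arguments: {"type":"object","properties":{"targets":{"type":"string"},"claw":{"type":"number"}},"required":["targets"]}

```bash
mkdir -p pics
cat > h.py <<'E'
import numpy as np, cv2
from station import bot
from scipy.spatial.transform import Rotation as R
def cam(n):
    s=bot.observe(); p,d=bot.camera(n); c=bot.calibration(n)
    if 'T' in c: T=np.array(c['T'])
    else:
        q=np.array(s['ee_rot']); W=np.eye(4); W[:3,:3]=R.from_quat(q[[1,2,3,0]]).as_matrix(); W[:3,3]=s['position']; T=W@np.array(c['mount'])
    return p,d,np.array(c['K']),T,c
def pts(d,K,T):
    v,u=np.mgrid[:d.shape[0],:d.shape[1]]
    X=np.stack([(u-K[0,2])/K[0,0]*d,-(v-K[1,2])/K[1,1]*d,-d],-1)
    return X@T[:3,:3].T+T[:3,3]
def save(n,p): cv2.imwrite('pics/'+n+'.png',p[:,:,::-1])
def st():
    s=bot.observe(); print({k:np.round(s[k],3).tolist() for k in ('clock','joints','position','ee_rot','ft_force','gripper_width','finger_force')})
E
python3 - <<'E'
from h import *
st()
a=cam('scene');b=cam('top')
for n in ('scene','top'): 
    c=bot.calibration(n); print({k:(np.round(v,2).tolist() if not isinstance(v,str) else v) for k,v in c.items()})
print({k:np.round(v,2).tolist() for k,v in bot.calibration('wrist').items()})
im=np.vstack([a[0],b[0]]);
np.savez('s0.npz',sp=a[0],sd=a[1],tp=b[0],td=b[1])
save('scene0',a[0]);save('top0',cv2.resize(b[0],(800,600)))
E
```

```text
{'clock': 0.0, 'joints': [-1.321, 0.528, 1.434, -0.0, 1.181, -0.179], 'position': [259.156, -567.999, 247.343], 'ee_rot': [-0.001, 0.977, 0.212, -0.0], 'ft_force': [0.055, -0.188, -0.438], 'gripper_width': 85.299, 'finger_force': 0.0}
{'K': [[423.12, 0.0, 261.41], [0.0, 423.12, 192.53], [0.0, 0.0, 1.0]], 'T': [[-0.53, -0.68, 0.51, 1071.85], [0.85, -0.43, 0.32, 398.34], [-0.0, 0.6, 0.8, 1035.81], [0.0, 0.0, 0.0, 1.0]]}
{'K': [[470.47, 0.0, 260.99], [0.0, 470.47, 200.17], [0.0, 0.0, 1.0]], 'T': [[-0.01, 1.0, -0.08, 356.46], [-1.0, -0.01, 0.01, 20.3], [0.01, 0.08, 1.0, 1525.93], [0.0, 0.0, 0.0, 1.0]]}
{'K': [[314.44, 0.0, 259.45], [0.0, 314.44, 185.34], [0.0, 0.0, 1.0]], 'mount': [[-0.0, 0.96, 0.29, 75.14], [1.0, 0.0, 0.0, 0.73], [0.0, 0.29, -0.96, -125.07], [0.0, 0.0, 0.0, 1.0]]}
```

View pics/scene0.png

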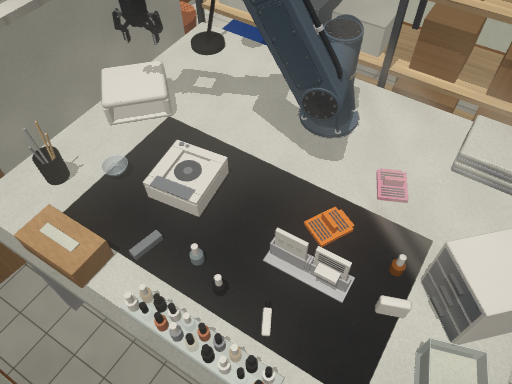

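View pics/top0.png

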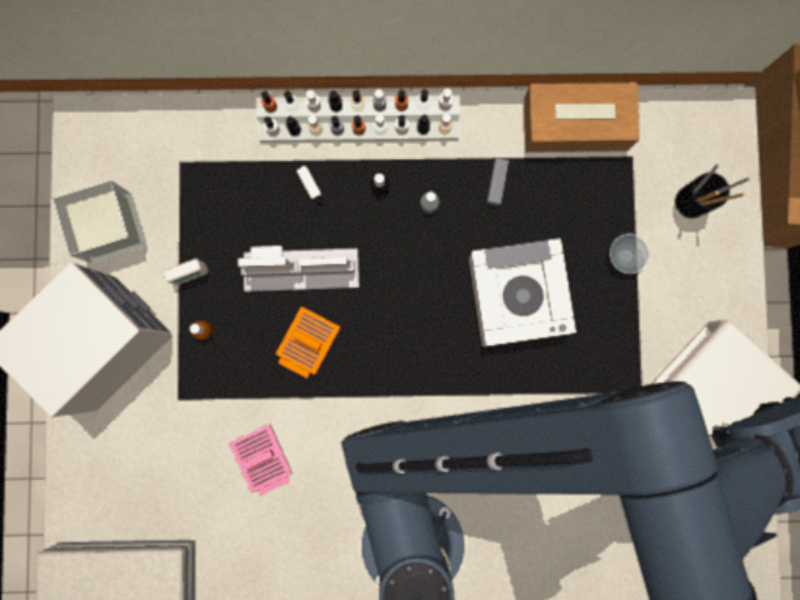

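The top view (800x600) shows these filter-like things:
- An orange one at (308,342) and a pink one at (260,460), both look-alikes.
- A plain slab in the rack at about (325,262).
- A slab with a grip bar in the rack at about (265,255), which matches the description.

The collector is at (522,292), with its grey lip towards +x (up). I'll confirm the filter in an enlarged crop and measure.

Run:
```python
from h import *
z=np.load('s0.npz')
c=z['sp'][215:315,250:370]; t=z['tp'][145:200,145:240]
c2=cv2.resize(c,(600,500),interpolation=3)[:, :]; t2=cv2.resize(t,(600,347),interpolation=3)
save('crop0',cv2.resize(np.vstack([c2,t2]),(424,598)))
ct=bot.calibration('top');cs=bot.calibration('scene')
Pt=pts(z['td'],np.array(ct['K']),np.array(ct['T'])); Ps=pts(z['sd'],np.array(cs['K']),np.array(cs['T']))
m=Pt[195:225,235:290].reshape(-1,3); print('mat z top',np.median(m[:,2]),m[:,2].std())
# collector
A=Pt[140:230,285:380].reshape(-1,3)
for lo,hi in ((70,95),):
    q=A[(A[:,2]>lo)&(A[:,2]<hi)]; r=cv2.minAreaRect(q[:,:2].astype(np.float32)); print('coll',r,np.median(q[:,2]),len(q))
# rack area
for nm,P,reg in (('top',Pt,(slice(145,200),slice(140,240))),('scene',Ps,(slice(215,315),slice(250,370)))):
    B=P[reg].reshape(-1,3); B=B[(B[:,0]>350)&(B[:,0]<750)]
    for lo,hi in ((10,35),(45,70),(70,84),(84,100),(100,125),(125,180)):
        q=B[(B[:,2]>lo)&(B[:,2]<hi)]
        if len(q)>5: 
            r=cv2.minAreaRect(q[:,:2].astype(np.float32)); print(nm,lo,hi,len(q),np.round(r[0],1),np.round(r[1],1),round(r[2],1),np.round(np.percentile(q,[2,50,98],axis=0),1).tolist())
```

```text
mat z top 0.7955480912049779 53.162682233277955
coll ((506.5016784667969, -226.4043426513672), (190.2976837158203, 180.50294494628906), 7.522148609161377) 75.47008944428967 2244
top 10 35 166 [559.8 228.9] [287.6 162. ] 85.8 [[478.2, 106.0, 10.1], [552.5, 213.0, 13.5], [610.7, 354.5, 33.5]]
top 45 70 240 [564.6 224.6] [ 24.6 223.9] 1.6 [[551.4, 113.0, 46.4], [557.2, 225.7, 56.4], [576.6, 333.5, 68.0]]
top 70 84 139 [578.6 227. ] [187.   44.7] 89.2 [[557.4, 148.2, 71.1], [585.9, 279.0, 80.9], [601.2, 312.0, 83.7]]
top 84 100 89 [579.4 224.1] [ 43.4 202.5] 0.8 [[556.5, 125.7, 84.2], [562.4, 264.3, 87.2], [600.0, 318.1, 98.8]]
top 100 125 181 [564.9 222.2] [ 14.5 201. ] 1.0 [[556.8, 124.0, 101.2], [562.3, 181.0, 118.7], [571.7, 313.5, 124.5]]
top 125 180 158 [565.4 225. ] [ 14.4 203. ] 1.3 [[557.0, 162.7, 125.2], [564.5, 275.5, 130.0], [571.4, 325.8, 136.4]]
scene 10 35 1248 [546.9 222.6] [322.8 226.4] 25.4 [[377.4, 129.4, 10.7], [449.0, 209.7, 15.6], [729.7, 327.1, 33.2]]
scene 45 70 483 [539.5 240.3] [202.4 194.5] 61.1 [[418.0, 114.3, 45.3], [572.7, 203.6, 55.7], [580.7, 334.7, 69.1]]
scene 70 84 377 [581.4 224. ] [201.4  40.6] 85.1 [[570.0, 131.3, 71.2], [581.3, 271.2, 81.1], [602.8, 320.3, 83.9]]
scene 84 100 293 [581.8 224.6] [ 43.1 204.2] 0.5 [[569.2, 125.5, 84.1], [572.5, 261.3, 90.2], [600.2, 323.8, 99.6]]
scene 100 125 470 [567.4 224.1] [205.3  16.3] 89.7 [[561.0, 125.0, 100.8], [571.6, 198.7, 116.1], [574.4, 323.3, 124.2]]
scene 125 180 239 [565.5 281.5] [16.8 90.2] 1.5 [[558.2, 239.0, 125.7], [567.2, 281.9, 130.7], [573.7, 324.9, 133.9]]
```

View pics/crop0.png

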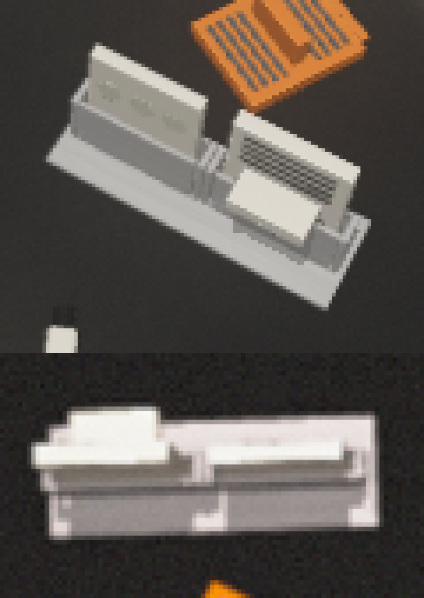

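The crop confirms it. The rack's left bay (+y) holds the white slab with slots and a bar (crop px 275,205). The other bay's slab is plain. The filter's body rests at about z 22, so I'll hold the bar by its ends with the tool tilted 40°. First I'll refine the pose, and start the transit.

Run:
```python
from h import *
z=np.load('s0.npz')
cs=bot.calibration('scene');ct=bot.calibration('top')
for nm,P in (('scene',pts(z['sd'],np.array(cs['K']),np.array(cs['T']))),('top',pts(z['td'],np.array(ct['K']),np.array(ct['T'])))):
    P=P.reshape(-1,3)
    def sel(x0,x1,y0,y1,z0,z1): return P[(P[:,0]>x0)&(P[:,0]<x1)&(P[:,1]>y0)&(P[:,1]<y1)&(P[:,2]>z0)&(P[:,2]<z1)]
    f=sel(568,578,238,326,100,126); 
    if len(f)>20: k=np.polyfit(f[:,1],f[:,0],1); print(nm,'face slope deg',np.degrees(np.arctan(k[0])),'x at y281',np.polyval(k,281.5),len(f))
    b=sel(580,608,230,330,65,92); print(nm,'bar',len(b),np.round(np.percentile(b,[3,50,97],axis=0),1).tolist())
    b2=b[b[:,2]>80]; print('bar rect',cv2.minAreaRect(b2[:,:2].astype(np.float32)))
    t=sel(550,580,235,330,126,140); print('top end',np.round(cv2.minAreaRect(t[:,:2].astype(np.float32))[0],1),np.percentile(t[:,2],[50,90]))
    m=sel(450,650,-60,60,-20,20); print('mat z',np.median(m[:,2]))
```

```text
scene face slope deg -1.475104976638019 x at y281 572.3389061540106 194
scene bar 257 [[581.3, 254.2, 71.4], [594.2, 282.7, 82.4], [602.8, 310.8, 86.0]]
bar rect ((591.5879516601562, 282.0920715332031), (23.38370132446289, 59.87589645385742), 0.678443968296051)
top end [565.5 281.5] [130.78378948 133.16912689]
mat z 1.1389521139096814
top bar 136 [[581.6, 253.4, 77.4], [591.3, 281.5, 82.3], [601.1, 311.7, 87.7]]
bar rect ((590.826416015625, 282.3810729980469), (59.29938888549805, 19.94851303100586), 89.72279357910156)
top end [564.2 281.4] [130.43844208 134.02861498]
mat z 0.8696215862162262
```

carry_out(targets="0.4 0.28 0 0 0 -0.1; 0.8 0.5 0 0 0 -0.2; 1 0.75 0 0 0 -0.3; 1 1 0 0 0 -0.4; 1 1 0 0 0 -0.5", claw=1)

```text
clock: 0.52
position: [406.0, -424.3, 247.6]
ee_rot: [-0.0, 1.0, 0.015, -0.0]
ft_force: [-0.2, -1.0, -0.3]
gripper_width: 85.9
finger_force: 0.0
```

carry_out(targets="0.2 0.25 0 0 0 0; 0.4 0.5 0 0 0 0; 0.6 0.75 0 0 0 0; 0.8 1 0 0 0 0")

```text
clock: 0.85
position: [509.8, -293.6, 248.0]
ee_rot: [-0.0, 1.0, 0.017, -0.0]
ft_force: [0.5, -1.4, -0.1]
gripper_width: 85.3
finger_force: 0.0
```

carry_out(targets="0.2 0.25 0 0 0 0; 0.4 0.5 0 0 0 0; 0.5 0.75 0 0 0 0; 0.5 1 0 0 0 0")

```text
clock: 1.18
position: [586.5, -150.6, 248.0]
ee_rot: [0.001, 1.0, 0.018, 0.001]
ft_force: [-0.0, -0.5, -0.4]
gripper_width: 85.7
finger_force: 0.0
```

carry_out(targets="0 0.25 0 0 0 0; 0 0.5 0 0 0 0; 0 0.75 0 0 0 0; 0 1 0 0 0 0")

```text
clock: 1.52
position: [582.8, 0.4, 247.8]
ee_rot: [-0.0, 1.0, 0.018, -0.001]
ft_force: [0.6, 1.3, -0.2]
gripper_width: 85.5
finger_force: 0.0
```

carry_out(targets="0 0.25 0 0 0.12 0; 0 0.5 0 0 0.24 0; 0 0.75 0 0 0.36 0; 0 1 0 0 0.48 0;0 1 0 0 0.5 0")

```text
clock: 1.93
position: [583.9, 155.3, 246.2]
ee_rot: [-0.005, 0.98, 0.021, -0.197]
ft_force: [-0.2, -0.5, -1.3]
gripper_width: 85.4
finger_force: 0.0
```

carry_out(targets="0.1 0.2 0 0 0.1 0; 0.2 0.42 -0.1 0 0.2 0; 0.3 0.63 -0.2 0 0.3 0; 0.45 0.845 -0.35 0 0.39 0; 0.45 0.845 -0.65 0 0.39 0; 0.45 0.845 -0.65 0 0.39 0; 0.45 0.845 -0.65 0 0.39 0")

```text
clock: 2.52
position: [648.3, 274.6, 145.3]
ee_rot: [-0.005, 0.938, 0.016, -0.348]
ft_force: [0.1, 0.2, 0.1]
gripper_width: 85.4
finger_force: 0.0
```

Run:
```python
from h import *
st()
p,d,K,T,c=cam('wrist'); save('w1',p)
P=pts(d,K,T).reshape(-1,3); q=np.array(bot.observe()['ee_rot']); print(np.round(R.from_quat(q[[1,2,3,0]]).as_matrix(),3).tolist())
def sel(x0,x1,y0,y1,z0,z1): return P[(P[:,0]>x0)&(P[:,0]<x1)&(P[:,1]>y0)&(P[:,1]<y1)&(P[:,2]>z0)&(P[:,2]<z1)]
b=sel(580,612,235,330,62,92); print(len(b),np.round(np.percentile(b,[2,50,98],axis=0),1).tolist())
f=sel(564,579,238,326,95,126)
if len(f)>20: k=np.polyfit(f[:,1],f[:,0],1); print(np.degrees(np.arctan(k[0])),np.polyval(k,281.5),np.percentile(f[:,1],[1,99]))
e=b[(b[:,2]>66)&(b[:,2]<83)&(b[:,0]>590)]
if len(e)>20: k=np.polyfit(e[:,1],e[:,0],1); print('front',np.degrees(np.arctan(k[0])),np.percentile(e[:,0],[10,50,90]))
```

```text
{'clock': 2.517, 'joints': [0.193, 1.063, 0.744, 0.137, 2.032, 1.745], 'position': [648.301, 274.56, 145.313], 'ee_rot': [-0.005, 0.938, 0.016, -0.348], 'ft_force': [0.103, 0.193, 0.133], 'gripper_width': 85.368, 'finger_force': 0.0}
[[0.761, 0.026, -0.648], [0.034, -0.999, -0.001], [-0.647, -0.021, -0.762]]
2722 [[581.1, 253.3, 70.8], [601.9, 281.6, 83.0], [604.1, 310.3, 84.3]]
-1.3348339132887104 573.1899147097679 [238.90644543 325.03548352]
front -1.3666162053781592 [601.92342595 602.8816399  603.80704527]
```

View pics/w1.png

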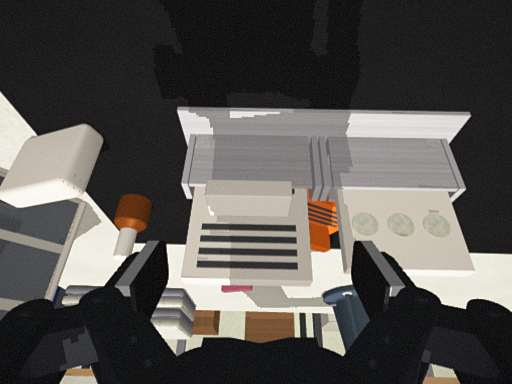

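The wrist view shows the bar centred at about (248,198), with clear room on both sides. Next: approach along the tool axis, then close.

carry_out(targets="0 0.048 0 0 0 0; -0.08 0.048 -0.1 0 0 0; -0.16 0.048 -0.2 0 0 0; -0.26 0.048 -0.32 0 0 0; -0.31 0.048 -0.38 0 0 0; -0.357 0.048 -0.439 0 0 0; -0.357 0.048 -0.439 0 0 0; -0.357 0.048 -0.439 0 0 0")

```text
clock: 3.23
position: [598.4, 282.4, 88.5]
ee_rot: [-0.007, 0.94, 0.016, -0.34]
ft_force: [0.4, -0.3, 0.6]
gripper_width: 85.4
finger_force: 0.0
```

carry_out(targets="0 0 0 0 0 0; 0 0 0 0 0 0; 0 0 0 0 0 0; 0 0 0 0 0 0; 0 0 0 0 0 0; 0 0 0 0 0 0; 0 0 0 0 0 0; 0 0 0 0 0 0", claw=-1)

```text
clock: 3.9
position: [599.4, 282.3, 87.4]
ee_rot: [-0.007, 0.94, 0.016, -0.34]
ft_force: [2.9, -0.5, 6.1]
gripper_width: 58.4
finger_force: 64.7
```

The grip holds (58.4 mm). Lift straight up.

carry_out(targets="0 0 0.05 0 0 0; 0 0 0.15 0 0 0; 0 0 0.3 0 0 0; 0 0 0.45 0 0 0; 0 0 0.6 0 0 0; 0 0 0.75 0 0 0; 0 0 0.9 0 0 0; 0 0 1 0 0 0;0 0 1 0 0 0")

```text
clock: 4.65
position: [598.9, 282.9, 239.6]
ee_rot: [-0.007, 0.941, 0.017, -0.339]
ft_force: [0.1, -0.1, -2.0]
gripper_width: 57.9
finger_force: 64.4
```

Run:
```python
from h import *
st()
p,d,K,T,c=cam('wrist');p2=cam('scene')[0]; save('w2',np.hstack([cv2.resize(p,(400,300)),cv2.resize(p2,(400,300))]))
```

```text
{'clock': 4.65, 'joints': [0.214, 0.892, 0.875, 0.155, 2.049, 1.772], 'position': [598.86, 282.89, 239.646], 'ee_rot': [-0.007, 0.941, 0.017, -0.339], 'ft_force': [0.071, -0.106, -2.0], 'gripper_width': 57.858, 'finger_force': 64.407}
```

View pics/w2.png

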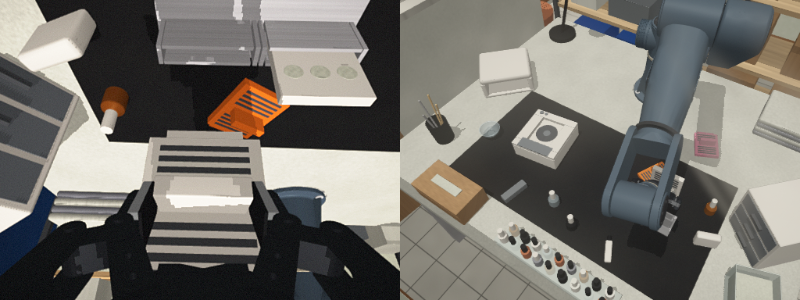

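The filter is held squarely by its bar and the palette still stands in the rack. Next I'll move to the clear strip and swing the filter level.

carry_out(targets="0 -0.1 0 0 0 -0.02; 0 -0.3 0 0 0 -0.033; 0 -0.5 0 0 0 -0.033; 0 -0.75 0 0 0 -0.033; 0 -0.97 0 0 0 -0.033; 0 -0.97 0 0 0 -0.033")

```text
clock: 5.25
position: [597.1, 129.1, 233.1]
ee_rot: [-0.009, 0.939, -0.0, -0.344]
ft_force: [0.4, 0.2, -2.1]
gripper_width: 57.6
finger_force: 64.4
```

carry_out(targets="-0.05 -0.12 0 0 -0.13 0; -0.1 -0.3 0 0 -0.26 0; -0.15 -0.5 0 0 -0.4 0; -0.2 -0.7 0 0 -0.54 0; -0.25 -0.85 0 0 -0.68 0; -0.3 -0.97 0 0 -0.82 0; -0.3 -0.97 0 0 -0.95 0; -0.3 -0.97 0 0 -1 0;-0.3 -0.97 0 0 -1 0")

```text
clock: 6.0
position: [548.0, -9.0, 233.5]
ee_rot: [-0.009, 0.999, 0.007, 0.04]
ft_force: [-0.3, 0.5, -3.3]
gripper_width: 58.3
finger_force: 64.5
```

carry_out(targets="0 0 0 0 -0.13 0; 0 0 0 0 -0.26 0; 0 0 0 0 -0.4 0; 0 0 0 0 -0.54 0; 0 0 0 0 -0.68 0; 0 0 0 0 -0.82 0; 0 0 0 0 -0.93 0; 0 0 0 0 -1 0; 0 0 0 0 -1 0;0 0 0 0 -1 0")

```text
clock: 6.83
position: [555.2, 7.0, 233.6]
ee_rot: [-0.042, 0.938, 0.024, 0.343]
ft_force: [0.8, 0.8, -0.9]
gripper_width: 58.1
finger_force: 64.6
```

Run:
```python
from h import *
st()
p,d,K,T,c=cam('scene'); P=pts(d,K,T); 
q=np.array(bot.observe()['ee_rot']); print(np.round(R.from_quat(q[[1,2,3,0]]).as_matrix(),3).tolist())
pt,dt,Kt,Tt,_=cam('top')
u=cv2.resize(p[80:330,120:420],(480,400)); v=cv2.resize(pt[100:300,170:370],(400,400))
np.savez('s1.npz',sp=p,sd=d,tp=pt,td=dt)
pw,dw,Kw,Tw,_=cam('wrist'); np.savez('w3.npz',p=pw,d=dw,K=Kw,T=Tw)
save('f1',cv2.resize(np.hstack([u,cv2.resize(pw,(533,400))]),(800,316)))
```

```text
{'clock': 6.833, 'joints': [-0.351, 0.359, 2.115, 1.497, 0.316, -0.22], 'position': [555.154, 6.993, 233.552], 'ee_rot': [-0.042, 0.938, 0.024, 0.343], 'ft_force': [0.829, 0.796, -0.931], 'gripper_width': 58.066, 'finger_force': 64.644}
[[0.764, 0.073, 0.641], [0.016, -0.995, 0.095], [0.645, -0.062, -0.762]]
```

View pics/f1.png

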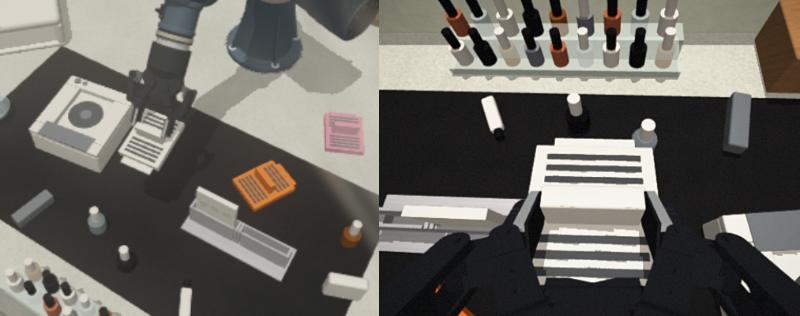

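The filter is held by the bar, now level with the bar up, but the wrist is near its singularity (j5≈0), which gives a small roll. I'll work out where the flat pose is comfortable.

Run:
```python
import numpy as np
from scipy.optimize import least_squares
D=[((.528,1.434,1.181),np.hypot(259.2,568),247.3),((1.063,.744,2.032),np.hypot(648.3,274.6),145.3),((.892,.875,2.049),np.hypot(598.9,282.9),239.6)]
def fk(p,j):
    L1,L2,Lt,h=p; a,b,c=j[0],j[0]+j[1],sum(j)
    return L1*np.sin(a)+L2*np.sin(b)+Lt*np.sin(c), h+L1*np.cos(a)+L2*np.cos(b)+Lt*np.cos(c)
f=lambda p:np.concatenate([np.subtract(fk(p,j),(r,z)) for j,r,z in D])
s=least_squares(f,[400,400,250,300]); p=s.x; print(np.round(p,1),np.round(s.fun,1))
for t in (50,45,40):
  for r in (550,600,650,700,750,800,850):
    o=[]
    for z in (44,100,200):
        T=np.pi-np.radians(t)
        g=least_squares(lambda j:np.append(np.subtract(fk(p,j),(r,z)),(sum(j)-T)*300),[.6,1.4,.3])
        o.append((np.round(g.x,2).tolist(),round(float(g.cost))))
    print(t,r,o)
```

```text
[547.2 377.9 217.8 137. ] [ 0.4  0.5  1.6  2.4 -1.8 -2.8]
50 550 [([0.69, 2.36, -0.78], 0), ([0.55, 2.33, -0.61], 0), ([0.33, 2.23, -0.29], 0)]
50 600 [([0.71, 2.23, -0.66], 0), ([0.58, 2.2, -0.52], 0), ([0.39, 2.11, -0.23], 0)]
50 650 [([0.73, 2.09, -0.56], 0), ([0.62, 2.07, -0.43], 0), ([0.45, 1.99, -0.17], 0)]
50 700 [([0.77, 1.96, -0.46], 0), ([0.67, 1.94, -0.34], 0), ([0.52, 1.86, -0.11], 0)]
50 750 [([0.81, 1.81, -0.36], 0), ([0.72, 1.79, -0.25], 0), ([0.59, 1.72, -0.04], 0)]
50 800 [([0.86, 1.67, -0.26], 0), ([0.78, 1.65, -0.16], 0), ([0.66, 1.57, 0.04], 0)]
50 850 [([0.92, 1.51, -0.16], 0), ([0.84, 1.49, -0.06], 0), ([0.73, 1.41, 0.13], 0)]
45 550 [([0.66, 2.32, -0.62], 0), ([0.52, 2.29, -0.45], 0), ([0.32, 2.18, -0.15], 0)]
45 600 [([0.68, 2.19, -0.51], 0), ([0.56, 2.16, -0.37], 0), ([0.38, 2.07, -0.09], 0)]
45 650 [([0.72, 2.05, -0.41], 0), ([0.61, 2.03, -0.28], 0), ([0.45, 1.94, -0.03], 0)]
45 700 [([0.76, 1.92, -0.32], 0), ([0.66, 1.89, -0.2], 0), ([0.52, 1.81, 0.03], 0)]
45 750 [([0.8, 1.77, -0.22], 0), ([0.72, 1.75, -0.11], 0), ([0.59, 1.67, 0.1], 0)]
45 800 [([0.86, 1.62, -0.12], 0), ([0.78, 1.6, -0.02], 0), ([0.66, 1.52, 0.18], 0)]
45 850 [([0.92, 1.46, -0.02], 0), ([0.84, 1.44, 0.08], 0), ([0.74, 1.35, 0.27], 0)]
40 550 [([0.63, 2.28, -0.47], 0), ([0.51, 2.24, -0.3], 0), ([0.31, 2.14, -0.01], 0)]
40 600 [([0.66, 2.15, -0.37], 0), ([0.55, 2.11, -0.22], 0), ([0.38, 2.02, 0.05], 0)]
40 650 [([0.7, 2.01, -0.27], 0), ([0.6, 1.98, -0.14], 0), ([0.45, 1.89, 0.1], 0)]
40 700 [([0.75, 1.87, -0.18], 0), ([0.66, 1.84, -0.06], 0), ([0.52, 1.76, 0.17], 0)]
40 750 [([0.8, 1.73, -0.08], 0), ([0.72, 1.7, 0.03], 0), ([0.59, 1.61, 0.24], 0)]
40 800 [([0.85, 1.57, 0.02], 0), ([0.78, 1.55, 0.12], 0), ([0.67, 1.46, 0.32], 0)]
40 850 [([0.92, 1.41, 0.12], 0), ([0.85, 1.38, 0.21], 0), ([0.75, 1.29, 0.4], 0)]
```

carry_out(targets="0 0 -0.1 0 0 0; 0 0 -0.2 0 0 0; 0 0 -0.3 0 0 0; 0 0 -0.4 0 0 0; 0 0 -0.5 0 0 0; 0 0 -0.6 0 0 0; 0 0 -0.6 0 0 0; 0 0 -0.6 0 0 0; 0 0 -0.6 0 0 0")

```text
clock: 7.73
position: [555.5, 7.0, 144.9]
ee_rot: [-0.041, 0.938, 0.024, 0.344]
ft_force: [-0.6, -0.2, -1.3]
gripper_width: 58.0
finger_force: 64.9
```

```bash
cat > a.py <<'E'
from h import *
st()
q=np.array(bot.observe()['ee_rot']); print(np.round(R.from_quat(q[[1,2,3,0]]).as_matrix(),3).tolist())
E
python3 a.py
```

```text
{'clock': 7.733, 'joints': [-0.351, 0.586, 2.188, 2.27, 0.415, -1.039], 'position': [555.469, 6.989, 144.866], 'ee_rot': [-0.041, 0.938, 0.024, 0.344], 'ft_force': [-0.565, -0.214, -1.335], 'gripper_width': 57.974, 'finger_force': 64.879}
[[0.763, 0.074, 0.642], [0.017, -0.995, 0.094], [0.646, -0.061, -0.761]]
```

carry_out(targets="0 0 -0.1 -0.04 0 0; 0 0 -0.2 -0.078 0 0; 0 0 -0.3 -0.078 0 0; 0 0 -0.4 -0.078 0 0; 0 0 -0.5 -0.078 0 0; 0 0 -0.58 -0.078 0 0; 0 0 -0.62 -0.078 0 0; 0 0 -0.65 -0.078 0 0; 0 0 -0.65 -0.078 0 0")

```text
clock: 8.48
position: [555.4, 7.2, 48.6]
ee_rot: [-0.013, 0.938, 0.034, 0.344]
ft_force: [-4.0, -0.0, 6.5]
gripper_width: 58.3
finger_force: 65.5
```

```bash
cat a.py > b.py
cat >> b.py <<'E'
p,d,K,T,c=cam('scene'); P=pts(d,K,T).reshape(-1,3); C=p.reshape(-1,3).astype(int)
m=(abs(P[:,0]-600)<120)&(abs(P[:,1])<90)&(P[:,2]>3)&(P[:,2]<80)&(C.min(1)>110)
q=P[m]; print(len(q),np.round(np.percentile(q,[2,50,98],axis=0),1).tolist())
f=q[(q[:,2]<32)&(q[:,0]>570)]
if len(f)>30:
    A=np.c_[f[:,:2],np.ones(len(f))]; k,*_=np.linalg.lstsq(A,f[:,2],rcond=None); print('plane slope deg x,y',np.degrees(k[:2]),'z mean',f.mean(0))
save('f%d'%int(bot.observe()['clock']*100),cv2.resize(p[100:260,140:340],(800,600)))
E
python3 b.py; ls pics
```

```text
{'clock': 8.483, 'joints': [-0.316, 0.853, 2.214, 2.715, 0.635, -1.523], 'position': [555.404, 7.231, 48.552], 'ee_rot': [-0.013, 0.938, 0.034, 0.344], 'ft_force': [-3.964, -0.049, 6.501], 'gripper_width': 58.258, 'finger_force': 65.506}
[[0.761, 0.073, 0.645], [0.056, -0.997, 0.047], [0.647, -0.0, -0.763]]
1212 [[512.4, -49.4, 4.2], [583.2, 4.7, 20.5], [712.1, 53.1, 73.2]]
plane slope deg x,y [-9.2749183  -1.98688444] z mean [601.48162777  10.49246247  15.27567407]
crop0.png
f1.png
f853.png
scene0.png
top0.png
w1.png
w2.png
```

View pics/f853.png

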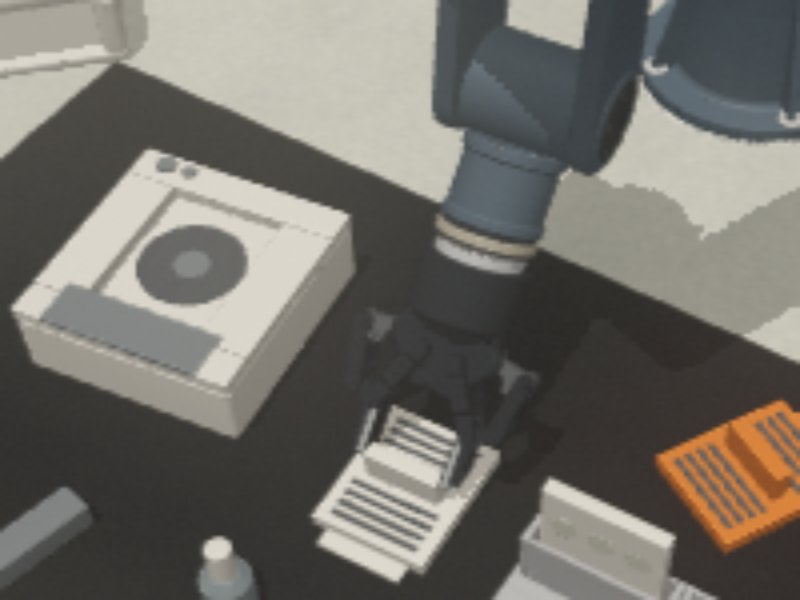

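Run:
```python
from h import *
for n in ('scene','wrist'):
    p,d,K,T,c=cam(n); P=pts(d,K,T).reshape(-1,3); C=p.reshape(-1,3).astype(int)
    m=(abs(P[:,0]-595)<50)&(abs(P[:,1]-5)<46)&(P[:,2]>2)&(P[:,2]<55)&(C.min(1)>150)
    q=P[m]
    for x in range(550,650,8):
        s=q[(abs(q[:,0]-x)<4)]
        if len(s)>5: print(n,x,len(s),np.round(np.percentile(s[:,2],[10,50,90]),1),np.round(np.percentile(s[:,1],[2,98]),1))
```

```text
scene 550 9 [20.5 20.9 22.1] [39.8 50.3]
scene 558 30 [19.7 48.2 50.4] [-26.1  48.3]
scene 566 85 [18.8 48.8 52.1] [-33.6  47.9]
scene 574 93 [17.4 20.2 50.2] [-33.3  47.5]
scene 582 47 [16.6 18.5 21.3] [-33.3  50.6]
scene 590 40 [15.  18.4 21.3] [-33.5  50.2]
scene 598 44 [14.9 17.6 20.1] [-33.9  48.5]
scene 606 42 [14.3 17.  18.7] [-34.   47.9]
scene 614 86 [ 6.  16.  18.3] [-31.6  49.3]
scene 622 74 [ 4.3  6.3 16. ] [-27.3  42.9]
scene 630 42 [3.6 5.3 7.4] [-18.6  39.9]
wrist 550 827 [20.8 21.7 22.5] [-25.3  36.7]
wrist 558 1498 [20.7 22.3 51.4] [-23.4  35.3]
wrist 566 2207 [49.8 50.6 51.4] [-20.8  36.8]
wrist 574 828 [48.8 50.  50.9] [-24.3  49.1]
wrist 582 985 [18.3 19.1 20. ] [-35.7  49.9]
wrist 590 988 [17.8 18.6 19.4] [-35.2  50. ]
wrist 598 963 [17.2 18.  18.8] [-34.8  49.9]
wrist 606 987 [16.5 17.4 18.1] [-34.3  49.8]
wrist 614 1326 [15.9 16.6 17.4] [-33.6  49.3]
wrist 622 471 [ 5.2  6.1 16.6] [-33.2  41.9]
wrist 630 761 [4.6 5.4 6.1] [-21.7  41.8]
```

The scene view shows the filter at (405,490) in the clear strip, tongue resting and pitched about 4.5° tongue-down. I'll level it, lower 5 mm and release.

carry_out(targets="0 0 0 0 -0.05 0; 0 0 0 0 -0.1 0; 0 0 -0.015 0 -0.1 0; 0 0 -0.034 0 -0.1 0; 0 0 -0.034 0 -0.1 0; 0 0 -0.034 0 -0.1 0")

```text
clock: 9.13
position: [555.2, 7.0, 43.5]
ee_rot: [-0.011, 0.924, 0.034, 0.38]
ft_force: [-4.8, -1.7, 7.2]
gripper_width: 57.9
finger_force: 65.7
```

```bash
cat > c.py <<'E'
from h import *
st()
p,d,K,T,c=cam('wrist'); P=pts(d,K,T).reshape(-1,3); C=p.reshape(-1,3).astype(int)
m=(abs(P[:,0]-595)<80)&(abs(P[:,1]-5)<46)&(P[:,2]>2)&(P[:,2]<55)&(C.min(1)>150)
q=P[m]
for x in range(550,650,8):
    s=q[(abs(q[:,0]-x)<4)]
    if len(s)>5: print(x,len(s),np.round(np.percentile(s[:,2],[10,50,90]),1))
E
python3 c.py
```

```text
{'clock': 9.133, 'joints': [-0.331, 0.921, 2.253, 2.757, 0.811, -1.597], 'position': [555.162, 7.016, 43.459], 'ee_rot': [-0.011, 0.924, 0.034, 0.38], 'ft_force': [-4.838, -1.655, 7.23], 'gripper_width': 57.899, 'finger_force': 65.731}
550 722 [14.8 15.7 16.6]
558 2131 [15.  16.7 46.2]
566 2271 [44.8 45.6 46.6]
574 606 [44.4 45.3 46.2]
582 666 [14.8 15.5 16.4]
590 1051 [14.7 15.5 16.2]
598 1104 [14.6 15.4 16.1]
606 1106 [14.6 15.4 16.2]
614 1152 [14.7 15.3 16.1]
622 459 [ 6.1 15.1 15.9]
630 944 [4.6 5.4 6.1]
638 73 [4.5 5.2 5.9]
```

Flat on the mat (top face z≈15.5 throughout). Release and back out along the tool axis.

carry_out(targets="0 0 0 0 0 0; 0 0 0 0 0 0; 0 0 0 0 0 0; 0 0 0 0 0 0; 0 0 0 0 0 0; -0.05 0 0.05 0 0 0; -0.15 0 0.16 0 0 0; -0.3 0 0.35 0 0 0; -0.3 0 0.6 0 0 0; -0.3 0 0.85 0 0 0; -0.3 0 1 0 0 0", claw=1)

```text
clock: 10.1
position: [508.2, 6.9, 194.4]
ee_rot: [-0.01, 0.925, 0.034, 0.379]
ft_force: [0.4, 0.8, 0.3]
gripper_width: 85.2
finger_force: 0.0
```

carry_out(targets="0 0 0.2 0 0.12 0; 0 0 0.4 0 0.26 0; 0 0 0.4 0 0.4 0; 0 0 0.4 0 0.54 0; 0 0 0.4 0 0.68 0; 0 0 0.4 0 0.82 0; 0 0 0.4 0 0.95 0; 0 0 0.4 0 1 0; 0 0 0.4 0 1 0; 0 0 0.4 0 1 0; 0 0 0.4 0 1 0")

```text
clock: 11.02
position: [508.1, 10.1, 250.8]
ee_rot: [-0.075, 0.979, 0.053, 0.184]
ft_force: [1.2, 0.1, 0.8]
gripper_width: 85.4
finger_force: 0.0
```

```bash
python3 a.py
```

```text
{'clock': 11.017, 'joints': [-0.362, 0.273, 1.964, 0.466, 0.672, 0.768], 'position': [508.059, 10.108, 250.847], 'ee_rot': [-0.075, 0.979, 0.053, 0.184], 'ft_force': [1.174, 0.118, 0.765], 'gripper_width': 85.396, 'finger_force': 0.0}
[[0.927, 0.13, 0.352], [0.075, -0.983, 0.166], [0.368, -0.127, -0.921]]
```

```bash
cat > rv.py <<'E'
from h import *
import sys
def need(yaw,tilt=0):
    # target tool: x at heading yaw, pointing down, then tilt about the filter's y axis later
    y=np.radians(yaw); Rt=np.array([[np.cos(y),np.sin(y),0],[np.sin(y),-np.cos(y),0],[0,0,-1.]])
    q=np.array(bot.observe()['ee_rot']); R0=R.from_quat(q[[1,2,3,0]])
    return (R.from_matrix(Rt)*R0.inv()).as_rotvec()/(np.pi/4)
if __name__=='__main__': print(np.round(need(float(sys.argv[1])),3), np.round(bot.observe()['position'],1))
E
python3 rv.py 40
```

```text
[-0.346  0.383  0.742] [508.1  10.1 250.8]
```

carry_out(targets="0.06 0 0 -0.05 0.06 0.12; 0.12 0 0 -0.1 0.12 0.24; 0.2 0 0 -0.16 0.18 0.36; 0.3 0 0 -0.22 0.25 0.48; 0.38 0 0 -0.28 0.31 0.6; 0.38 0 0 -0.346 0.383 0.742; 0.38 0 0 -0.346 0.383 0.742; 0.38 0 0 -0.346 0.383 0.742; 0.38 0 0 -0.346 0.383 0.742")

```text
clock: 11.77
position: [565.8, 10.9, 250.4]
ee_rot: [-0.003, 0.94, 0.342, 0.002]
ft_force: [-0.0, 0.3, 0.1]
gripper_width: 85.8
finger_force: 0.0
```

```bash
python3 a.py; python3 rv.py 94
python3 - <<'E'
from h import *
p,d,K,T,c=cam('wrist'); save('w4',p); np.savez('w4.npz',p=p,d=d,K=K,T=T)
P=pts(d,K,T).reshape(-1,3); C=p.reshape(-1,3).astype(int)
r=P[(abs(P[:,0]-566)<70)&(abs(P[:,1]-5)<75)]
b=r[(r[:,2]>40)&(r[:,2]<52)]; print('bar',len(b),cv2.minAreaRect(b[:,:2].astype(np.float32)),np.median(b[:,2]))
s=r[(r[:,2]>10)&(r[:,2]<52)]; print('body',len(s),cv2.minAreaRect(s[:,:2].astype(np.float32)))
g=P[(P[:,0]>380)&(P[:,0]<650)&(P[:,1]<-100)&(P[:,1]>-400)&(P[:,2]>68)&(P[:,2]<90)]; print('coll',len(g))
if len(g)>100: print(cv2.minAreaRect(g[:,:2].astype(np.float32)))
E
```

```text
{'clock': 11.767, 'joints': [-0.182, 0.445, 1.582, 0.008, 1.115, 0.687], 'position': [565.796, 10.927, 250.421], 'ee_rot': [-0.003, 0.94, 0.342, 0.002], 'ft_force': [-0.0, 0.344, 0.051], 'gripper_width': 85.753, 'finger_force': 0.0}
[[0.766, 0.643, 0.002], [0.643, -0.766, 0.007], [0.006, -0.004, -1.0]]
[-0.009 -0.002  1.199] [565.8  10.9 250.4]
bar 730 ((565.1148681640625, 6.810037612915039), (14.32129955291748, 59.86403274536133), 2.6422126293182373) 45.4805845097641
body 7079 ((564.9143676757812, 6.607536315917969), (110.1325454711914, 90.19789123535156), 2.8299877643585205)
coll 4797
((520.7271118164062, -224.2100067138672), (162.23248291015625, 180.36288452148438), 7.77194356918335)
```

View pics/w4.png

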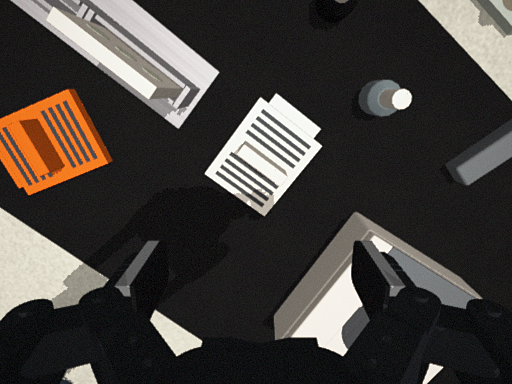

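The wrist view shows the white filter flat at (265,155), released, tongue towards upper right. It measures as centre (565,6.7), yaw 2.7°. Next I'll turn so the fingers close across the bar, and descend.

carry_out(targets="0 0 -0.05 0 0 0.15; 0 0 -0.1 0 0 0.3; 0 -0.01 -0.2 0 0 0.45; 0 -0.028 -0.3 -0.005 0 0.6; -0.005 -0.028 -0.4 -0.009 0 0.75; -0.005 -0.028 -0.5 -0.009 -0.002 0.9; -0.005 -0.028 -0.6 -0.009 -0.002 0.98; -0.005 -0.028 -0.6 -0.009 -0.002 0.98")

```text
clock: 12.48
position: [563.6, 6.3, 158.6]
ee_rot: [-0.002, 0.742, 0.67, -0.001]
ft_force: [-0.7, 0.7, 0.4]
gripper_width: 85.6
finger_force: 0.0
```

```bash
python3 a.py; python3 rv.py 92.75
cat > m.py <<'E'
from h import *
p,d,K,T,c=cam('wrist'); s=bot.observe()['position']
P=pts(d,K,T).reshape(-1,3)
r=P[(abs(P[:,0]-565)<70)&(abs(P[:,1]-6)<75)]
b=r[(r[:,2]>40)&(r[:,2]<52)]; print('bar',len(b),cv2.minAreaRect(b[:,:2].astype(np.float32)),np.median(b[:,2]))
E
python3 m.py
```

```text
{'clock': 12.483, 'joints': [-0.188, 0.568, 1.669, 0.002, 0.909, -0.087], 'position': [563.585, 6.272, 158.632], 'ee_rot': [-0.002, 0.742, 0.67, -0.001], 'ft_force': [-0.666, 0.724, 0.383], 'gripper_width': 85.588, 'finger_force': 0.0}
[[0.102, 0.995, -0.004], [0.995, -0.102, 0.002], [0.002, -0.004, -1.0]]
[-0.003 -0.005  0.191] [563.6   6.3 158.6]
bar 1281 ((565.1962890625, 6.844766616821289), (14.07741928100586, 60.2418098449707), 2.8213701248168945) 45.456047993770085
```

carry_out(targets="0.01 0.003 -0.1 0 0 0.1; 0.01 0.003 -0.3 0 0 0.191; 0.01 0.003 -0.5 0 0 0.191; 0.01 0.003 -0.65 0 0 0.191; 0.01 0.003 -0.75 0 0 0.191; 0.01 0.003 -0.811 0 0 0.191; 0.01 0.003 -0.811 0 0 0.191")

```text
clock: 13.12
position: [567.6, 6.8, 38.7]
ee_rot: [-0.0, 0.69, 0.724, 0.001]
ft_force: [0.3, 0.7, -0.1]
gripper_width: 85.8
finger_force: 0.0
```

carry_out(targets="0 0 0 0 0 0; 0 0 0 0 0 0; 0 0 0 0 0 0; 0 0 0 0 0 0; 0 0 0 0 0 0; 0 0 0 0 0 0; 0 0 0 0 0 0; 0 0 0 0 0 0; 0 0 0 0 0 0; 0 0 0 0 0 0", claw=-1)

```text
clock: 13.95
position: [568.3, 7.0, 40.2]
ee_rot: [0.001, 0.689, 0.724, 0.001]
ft_force: [-1.1, -0.3, 6.2]
gripper_width: 12.6
finger_force: 60.9
```

```bash
python3 a.py; python3 m.py
```

```text
{'clock': 13.95, 'joints': [-0.185, 0.763, 1.718, 0.002, 0.658, -0.237], 'position': [568.264, 6.989, 40.192], 'ee_rot': [0.001, 0.689, 0.724, 0.001], 'ft_force': [-1.078, -0.282, 6.19], 'gripper_width': 12.64, 'finger_force': 60.885}
[[-0.05, 0.999, 0.003], [0.999, 0.05, 0.001], [0.001, 0.003, -1.0]]
bar 4780 ((566.81103515625, 8.060535430908203), (59.82485580444336, 37.588008880615234), 71.52349090576172) 45.44973072137401
```

Gripped across the bar. Lift and move towards the collector, then measure the collector's cavity from near.

carry_out(targets="0 0 0.1 0 0 0; 0 0 0.3 0 0 0; 0 0 0.5 0 0 0; 0 0 0.75 0 0 0; 0 0 1 0 0 0; 0 -0.2 1 0 0 0.05; 0 -0.4 1 0 0 0.108; 0 -0.6 1 0 0 0.108; 0 -0.6 1 0 0 0.108; 0 -0.6 1 0 0 0.108")

```text
clock: 14.83
position: [568.2, -84.5, 189.1]
ee_rot: [0.0, 0.659, 0.752, 0.001]
ft_force: [0.4, 0.2, -2.3]
gripper_width: 13.0
finger_force: 59.8
```

```bash
python3 a.py
python3 - <<'E'
from h import *
p,d,K,T,c=cam('wrist'); save('w5',p); np.savez('w5.npz',p=p,d=d,K=K,T=T)
P=pts(d,K,T); F=P.reshape(-1,3)
g=F[(F[:,0]>360)&(F[:,0]<680)&(F[:,1]<-100)&(F[:,1]>-400)&(F[:,2]>70)&(F[:,2]<90)]; print('coll',len(g),cv2.minAreaRect(g[:,:2].astype(np.float32)),np.median(g[:,2]))
E
```

```text
{'clock': 14.833, 'joints': [-0.343, 0.534, 1.621, 0.003, 0.984, -0.476], 'position': [568.187, -84.516, 189.134], 'ee_rot': [0.0, 0.659, 0.752, 0.001], 'ft_force': [0.381, 0.24, -2.306], 'gripper_width': 12.982, 'finger_force': 59.764}
[[-0.131, 0.991, 0.002], [0.991, 0.131, 0.002], [0.001, 0.003, -1.0]]
coll 6777 ((489.8384094238281, -213.5016632080078), (130.08187866210938, 213.66323852539062), 62.5486946105957) 75.68610700675683
```

View pics/w5.png

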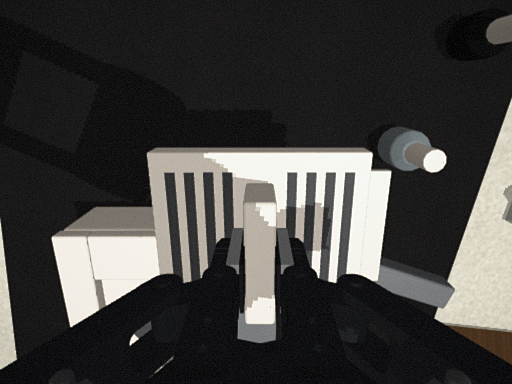

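The wrist view shows the filter held level (tongue at the right, about (378,220)) and hiding most of the collector. The two earlier views agree on the collector: origin about (500,-227), yaw 7.6°. Now the filter's pose in the grip.

```bash
cat > g.py <<'E'
from h import *
def meas():
    s=bot.observe(); p,d,K,T,c=cam('wrist'); P=pts(d,K,T); C=p.astype(int)
    tcp=np.array(s['position']); q=np.array(s['ee_rot']); Rt=R.from_quat(q[[1,2,3,0]]).as_matrix()
    L=(P-tcp)@Rt   # tool coords: tool y ~ filter x, tool x ~ filter y(+)
    m=(d>0)&(abs(L[...,1])<85)&(L[...,0]>10)&(L[...,0]<60)&(L[...,2]>5)&(L[...,2]<55)
    return L,m,C,d
if __name__=='__main__':
    L,m,C,d=meas(); q=L[m]
    print('z pct',np.round(np.percentile(q[:,2],[2,25,50,75,98]),1))
    top=q[(q[:,2]>15)&(q[:,2]<32)]
    A=np.c_[top[:,:2],np.ones(len(top))]; k,*_=np.linalg.lstsq(A,top[:,2],rcond=None); print('top plane slopes deg (tool x,y), z0',np.degrees(k[:2]),k[2])
    b=top[abs(top[:,0]-30)<12]; print('body y ext (rows x18..42)',[np.round(np.percentile(top[abs(top[:,0]-x)<2][:,1],[0.5,99.5]),1).tolist() for x in (20,26,32,38)])
    print('body x edge',[(y,np.round(np.percentile(top[abs(top[:,1]-y)<3][:,0],99),1)) for y in (-45,-30,-15,15,30,45)])
    t=q[(q[:,1]>56)&(q[:,2]>25)]; print('tongue y max, x max',np.round(np.percentile(t[:,1],[1,99]),1),np.round(np.percentile(t[:,0],[1,99]),1),np.median(t[:,2]))
E
python3 g.py
```

```text
z pct [13.3 24.2 24.7 25.3 35.4]
top plane slopes deg (tool x,y), z0 [1.63531075 0.13861833] 23.896482103561766
body y ext (rows x18..42) [[-53.6, 54.7], [-53.9, 54.6], [-53.8, 54.5], [-53.7, 54.4]]
body x edge [(-45, np.float64(45.1)), (-30, np.float64(45.1)), (-15, np.float64(45.1)), (15, np.float64(45.1)), (30, np.float64(45.1)), (45, np.float64(45.1))]
tongue y max, x max [58.8 69.4] [10.4 33.2] 34.91166399577399
```

```bash
cat > t.py <<'E'
from h import *
O=np.array([499.9,-227.1,2.]); yaw=7.6; G=np.array([-0.4,0,38.])
Rz=R.from_euler('z',yaw,degrees=True)
def tcp(th,tx,tz,ty=0):   # tongue-down th deg, tip bottom edge at collector (tx,ty,tz)
    Rf=Rz*R.from_euler('y',th,degrees=True)
    tip=O+Rz.apply([tx,ty,tz]); o=tip-Rf.apply([69,0,0]); M=(Rf*R.from_matrix(np.array([[0,1,0],[1,0,0],[0,0,-1.]]))).as_matrix()
    return o+Rf.apply(G),M
def delta(th,tx,tz,ty=0):
    s=bot.observe(); q=np.array(s['ee_rot']); p,M=tcp(th,tx,tz,ty)
    return np.r_[(p-np.array(s['position']))/150,(R.from_matrix(M)*R.from_quat(q[[1,2,3,0]]).inv()).as_rotvec()/(np.pi/4)]
E
python3 - <<'E'
from t import *
for a in ((15,56,125),(15,56,65),(15,70,62),(10,70,61),(5,69.5,60.5),(0,69,60)): print(a,np.round(tcp(*a)[0],1),np.round(delta(*a),3))
z=np.load('w5.npz'); P=pts(z['d'],z['K'],z['T']).reshape(-1,3); m=P[(P[:,2]>-15)&(P[:,2]<12)&(P[:,1]>-120)&(P[:,1]<200)&(P[:,0]>400)&(P[:,0]<700)]
A=np.c_[m[:,:2],np.ones(len(m))]; k,*_=np.linalg.lstsq(A,m[:,2],rcond=None); print('mat slope deg x,y',np.degrees(k[:2]),len(m),m[:,2].mean())
E
```

```text
(15, 56, 125) [ 498.7 -227.3  181.7] [-0.46  -0.965 -0.048 -0.047  0.332 -0.001]
(15, 56, 65) [ 498.7 -227.3  121.7] [-0.46  -0.965 -0.448 -0.047  0.332 -0.001]
(15, 70, 62) [ 512.6 -225.4  118.7] [-0.367 -0.952 -0.468 -0.047  0.332 -0.001]
(10, 70, 61) [ 508.1 -226.   112.5] [-0.398 -0.956 -0.509 -0.032  0.222 -0.001]
(5, 69.5, 60.5) [ 503.5 -226.6  106.4] [-0.428 -0.96  -0.55  -0.018  0.111 -0.001]
(0, 69, 60) [ 499.5 -227.2  100. ] [-0.455 -0.964 -0.593 -0.003  0.001 -0.001]
mat slope deg x,y [-0.04978691 -0.05218814] 49529 1.5404868342425346
```

The filter sits square in the grip apart from a 1.6° roll (the mat reads level, so the roll is real). I'll correct it while tilting 15°, above the cavity.

carry_out(targets="-0.1 -0.2 0 0 0.05 0; -0.2 -0.4 0 0 0.15 0; -0.3 -0.6 0 -0.005 0.25 0; -0.4 -0.8 0 -0.011 0.337 0; -0.46 -0.97 0 -0.011 0.337 0; -0.46 -0.97 -0.1 -0.011 0.337 0; -0.46 -0.97 -0.1 -0.011 0.337 0; -0.46 -0.97 -0.1 -0.011 0.337 0")

```text
clock: 15.6
position: [498.7, -226.9, 173.5]
ee_rot: [-0.098, 0.652, 0.747, -0.089]
ft_force: [0.2, 0.1, -2.2]
gripper_width: 12.4
finger_force: 59.7
```

```bash
python3 a.py; python3 g.py
python3 - <<'E'
from t import *
for a in ((15,56,65),(15,70,62)): print(a,np.round(tcp(*a)[0],1),np.round(delta(*a),3))
p,d,K,T,c=cam('wrist');p2=cam('scene')[0]; save('w6',cv2.resize(np.hstack([cv2.resize(p,(512,384)),cv2.resize(p2[100:270,110:310],(452,384))]),(800,318)))
P=pts(d,K,T).reshape(-1,3); g=P[(P[:,2]>68)&(P[:,2]<84)&(P[:,0]>360)&(P[:,0]<640)&(P[:,1]>-400)&(P[:,1]<-80)]
L=R.from_euler('z',-7.6,degrees=True).apply(g-O); print('collector frame extents',np.round(np.percentile(L,[0.5,99.5],axis=0),1).tolist(),len(L))
E
```

```text
{'clock': 15.6, 'joints': [-0.557, 0.616, 1.536, -0.153, 1.217, -0.623], 'position': [498.742, -226.929, 173.53], 'ee_rot': [-0.098, 0.652, 0.747, -0.089], 'ft_force': [0.169, 0.093, -2.215], 'gripper_width': 12.443, 'finger_force': 59.66}
[[-0.131, 0.956, -0.262], [0.991, 0.134, -0.005], [0.03, -0.26, -0.965]]
z pct [13.4 24.1 24.6 25.1 35.2]
top plane slopes deg (tool x,y), z0 [1.67249111 0.12605003] 23.697215495819908
body y ext (rows x18..42) [[-53.7, 54.7], [-53.6, 54.5], [-53.4, 54.6], [-53.6, 54.7]]
body x edge [(-45, np.float64(45.1)), (-30, np.float64(45.2)), (-15, np.float64(45.1)), (15, np.float64(45.1)), (30, np.float64(45.1)), (45, np.float64(45.1))]
tongue y max, x max [58.9 69.4] [10.2 33.1] 34.69556306836106
(15, 56, 65) [ 498.7 -227.3  121.7] [-0.004 -0.002 -0.35  -0.037 -0.005  0.001]
(15, 70, 62) [ 512.6 -225.4  118.7] [ 0.089  0.01  -0.37  -0.037 -0.005  0.001]
collector frame extents [[-85.5, -70.8, 71.4], [101.2, 88.4, 76.0]] 28539
```

View pics/w6.png

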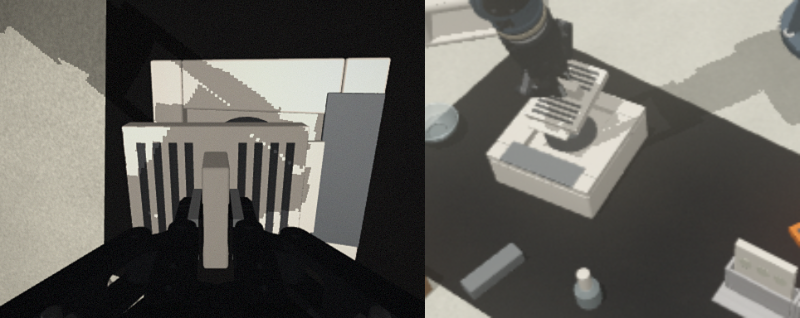

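The wrist view shows the filter tilted above the cavity, its tongue at (315,190) just before the grey lip (325–385 px). One check of the rim and lip positions in this view.

```bash
cat > k.py <<'E'
from t import *
def chk():
    p,d,K,T,c=cam('wrist'); P=pts(d,K,T).reshape(-1,3); C=p.reshape(-1,3).astype(int)
    L=R.from_euler('z',-yaw,degrees=True).apply(P-O); sel=(L[:,2]>71)&(L[:,2]<80)&(d.ravel()>0)
    q=L[sel]; cc=C[sel]
    print('outer +y edge',[round(float(np.percentile(q[(abs(q[:,0]-x)<6)&(q[:,1]>60)][:,1],99)),1) for x in (-60,-30,0,30,60)])
    print('outer +x edge',[round(float(np.percentile(q[(abs(q[:,1]-y)<6)&(q[:,0]>75)][:,0],99)),1) for y in (-30,0,30,60,80)])
    for x in (-45,-30,-15,0,15,30,45):
        s=q[(abs(q[:,0]-x)<4)&(q[:,1]>30)]
        if len(s): print('rim inner y at',x,np.round(np.percentile(s[:,1],[0.5,2]),1))
    g=(abs(L[:,1]-55)<8)&(L[:,2]>66)&(L[:,2]<84)&(C.max(1)<160)&(C.max(1)>60)&(L[:,0]>40)
    for y in (0,20,35,45,52,58):
        s=L[(abs(L[:,1]-y)<3)&(L[:,2]>70)&(L[:,2]<82)&(C.max(1)<165)&(C.max(1)>70)&(L[:,0]>50)&(L[:,0]<80)]
        if len(s)>5: print('lip x at y',y,np.round(np.percentile(s[:,0],[1,5,99]),1),len(s))
chk()
E
python3 k.py
```

```text
outer +y edge [88.5, 88.8, 88.3, 88.6, 88.1]
outer +x edge [101.2, 101.2, 101.2, 101.4, 101.3]
rim inner y at -45 [47.7 48.4]
rim inner y at -30 [47.5 48.2]
rim inner y at -15 [47.2 48. ]
rim inner y at 0 [47.  47.8]
rim inner y at 15 [47.2 47.8]
rim inner y at 30 [47.4 48.1]
rim inner y at 45 [47.2 47.9]
lip x at y 0 [65.3 65.9 79.8] 194
lip x at y 20 [65.3 65.9 79.9] 209
lip x at y 35 [62.3 63.  79.9] 271
lip x at y 45 [57.2 62.3 79.6] 292
lip x at y 52 [62.  62.8 79.9] 293
lip x at y 58 [62.1 62.7 79.8] 298
```

Run:
```python
from t import *
for a in ((10,56,64,-.4-1.2),(10,56,61.5,-.4-1.2),(10,69,61.5,-1.6),(5,69,61,-1.6),(0,68.7,60,-1.6)): print(a,np.round(tcp(*a)[0],1),np.round(delta(*a),3))
```

```text
(10, 56, 64, -1.6) [ 494.4 -229.4  115.5] [-0.037 -0.013 -0.397 -0.02  -0.113 -0.001]
(10, 56, 61.5, -1.6) [ 494.4 -229.4  113. ] [-0.037 -0.013 -0.413 -0.02  -0.113 -0.001]
(10, 69, 61.5, -1.6) [ 507.3 -227.7  113. ] [ 0.049 -0.002 -0.413 -0.02  -0.113 -0.001]
(5, 69, 61, -1.6) [ 503.3 -228.3  106.9] [ 0.022 -0.005 -0.454 -0.005 -0.223 -0.003]
(0, 68.7, 60, -1.6) [ 499.4 -228.8  100. ] [-0.003 -0.009 -0.5    0.01  -0.333 -0.004]
```

carry_out(targets="-0.037 -0.011 -0.1 0.008 -0.06 0; -0.037 -0.011 -0.2 0.016 -0.113 0; -0.037 -0.011 -0.3 0.016 -0.113 0; -0.037 -0.011 -0.36 0.016 -0.113 0; -0.037 -0.011 -0.397 0.016 -0.113 0; -0.037 -0.011 -0.413 0.016 -0.113 0; -0.037 -0.011 -0.413 0.016 -0.113 0; -0.037 -0.011 -0.413 0.016 -0.113 0")

```text
clock: 16.47
position: [494.5, -230.3, 112.9]
ee_rot: [-0.066, 0.655, 0.751, -0.055]
ft_force: [0.1, -0.1, -1.2]
gripper_width: 12.8
finger_force: 59.7
```

```bash
python3 a.py
python3 - <<'E'
from t import *
for a in ((10,56,61.5,-1.4),(10,69,61.5,-1.4)): print(a,np.round(tcp(*a)[0],1),np.round(delta(*a),3))
s=bot.observe()
p,d,K,T,c=cam('wrist');P=pts(d,K,T).reshape(-1,3); C=p.reshape(-1,3)
L=R.from_euler('z',-yaw,degrees=True).apply(P-O)
# filter tongue edge & body +y edge
for y in (16,22,28):
    t=L[(abs(L[:,1]-y)<2)&(L[:,0]>30)&(L[:,0]<64)&(L[:,2]>55)&(L[:,2]<72)]; 
    if len(t): print('tongue/floor prof y',y,[(x,round(float(np.median(t[abs(t[:,0]-x)<1.5][:,2])),1)) for x in range(42,64,3) if (abs(t[:,0]-x)<1.5).any()])
for x in (-40,-20,0,20,35):
    t=L[(abs(L[:,0]-x)<3)&(L[:,1]>25)&(L[:,1]<75)&(L[:,2]>60)]
    f=t[(t[:,2]>78.0)]; r=t[(t[:,2]<77)&(t[:,1]>44)]
    print('x',x,'filter edge y',np.round(np.percentile(f[:,1],99),1) if len(f)>3 else None,'rim inner',np.round(np.percentile(r[:,1],1),1) if len(r) else None)
E
```

```text
{'clock': 16.467, 'joints': [-0.593, 0.669, 1.635, -0.111, 0.986, -0.66], 'position': [494.488, -230.314, 112.941], 'ee_rot': [-0.066, 0.655, 0.751, -0.055], 'ft_force': [0.064, -0.111, -1.163], 'gripper_width': 12.848, 'finger_force': 59.736}
[[-0.133, 0.976, -0.172], [0.991, 0.136, 0.004], [0.027, -0.169, -0.985]]
(10, 56, 61.5, -1.4) [ 494.4 -229.2  113. ] [-0.001  0.007  0.    -0.035  0.001 -0.001]
(10, 69, 61.5, -1.4) [ 507.3 -227.5  113. ] [ 0.085  0.019  0.    -0.035  0.001 -0.001]
tongue/floor prof y 16 [(45, 67.7), (48, 67.0), (51, 66.4), (54, 65.9), (57, 65.4), (60, 59.3), (63, 59.9)]
tongue/floor prof y 22 [(45, 67.3), (48, 66.9), (51, 66.4), (54, 66.0), (57, 65.6), (60, 59.2), (63, 59.6)]
tongue/floor prof y 28 [(45, 68.2), (48, 67.3), (51, 66.7), (54, 65.9), (57, 65.5), (60, 59.4), (63, 59.9)]
x -40 filter edge y 43.4 rim inner 47.0
x -20 filter edge y 43.4 rim inner 47.3
x 0 filter edge y 43.5 rim inner 47.2
x 20 filter edge y 43.6 rim inner 47.0
x 35 filter edge y 43.5 rim inner 47.1
```

Gaps are even (edge 43.5, rim 47.1), the tongue tip is below lip height, and no force shows. Slide it 12 mm under the lip.

carry_out(targets="0.01 0.004 0 0 0 0; 0.02 0.006 0 0 0 0; 0.03 0.008 0 0 0 0; 0.04 0.01 0 0 0 0; 0.05 0.011 0 0 0 0; 0.06 0.012 0 0 0 0; 0.07 0.013 0 0 0 0; 0.08 0.015 0 0 0 0; 0.08 0.015 0 0 0 0; 0.08 0.015 0 0 0 0")

```text
clock: 17.35
position: [505.9, -227.9, 112.4]
ee_rot: [-0.067, 0.655, 0.751, -0.055]
ft_force: [0.2, -0.2, -0.9]
gripper_width: 13.0
finger_force: 59.7
```

```bash
python3 a.py
python3 - <<'E'
from t import *
for a in ((10,69,61.5,-.8),(7,69,61.2,-.8),(4,69,60.8,-.8),(2,69,60.4,-.8),(0,69,60,-.8)): print(a,np.round(tcp(*a)[0],1),np.round(delta(*a),3))
E
python3 g.py
```

```text
{'clock': 17.35, 'joints': [-0.579, 0.679, 1.61, -0.107, 1.004, -0.65], 'position': [505.859, -227.932, 112.441], 'ee_rot': [-0.067, 0.655, 0.751, -0.055], 'ft_force': [0.218, -0.151, -0.942], 'gripper_width': 12.993, 'finger_force': 59.735}
[[-0.133, 0.976, -0.173], [0.991, 0.136, 0.005], [0.028, -0.17, -0.985]]
(10, 69, 61.5, -0.8) [ 507.2 -226.9  113. ] [ 0.009  0.007  0.004 -0.036 -0.001 -0.001]
(7, 69, 61.2, -0.8) [ 504.7 -227.3  109.4] [-0.008  0.004 -0.02  -0.027 -0.067 -0.002]
(4, 69, 60.8, -0.8) [ 502.4 -227.6  105.5] [-0.023  0.002 -0.046 -0.019 -0.133 -0.002]
(2, 69, 60.4, -0.8) [ 501.  -227.8  102.8] [-0.033  0.001 -0.064 -0.013 -0.177 -0.003]
(0, 69, 60, -0.8) [ 499.6 -227.9  100. ] [-0.042 -0.    -0.083 -0.007 -0.221 -0.004]
z pct [22.3 24.4 25.3 35.9 52.6]
top plane slopes deg (tool x,y), z0 [3.48479012 0.18527507] 22.993657290316474
body y ext (rows x18..42) [[-53.4, 84.4], [-53.4, 84.2], [-53.5, 84.3], [-53.4, 84.5]]
body x edge [(-45, np.float64(45.1)), (-30, np.float64(45.1)), (-15, np.float64(45.1)), (15, np.float64(45.2)), (30, np.float64(45.1)), (45, np.float64(59.2))]
tongue y max, x max [56.6 79.9] [10.9 59.7] 26.643705769295586
```

carry_out(targets="0 -0.001 -0.008 0.004 -0.033 0; -0.008 -0.003 -0.02 0.009 -0.067 0; -0.015 -0.004 -0.033 0.013 -0.1 0; -0.023 -0.005 -0.046 0.017 -0.133 0; -0.028 -0.006 -0.055 0.02 -0.155 0; -0.033 -0.006 -0.064 0.023 -0.177 0; -0.033 -0.006 -0.064 0.023 -0.177 0; -0.033 -0.006 -0.064 0.023 -0.177 0")

```text
clock: 18.07
position: [500.5, -228.9, 103.0]
ee_rot: [-0.021, 0.657, 0.754, -0.003]
ft_force: [-1.9, -0.0, -1.2]
gripper_width: 12.8
finger_force: 59.9
```

```bash
python3 a.py
cat > l.py <<'E'
from t import *
p,d,K,T,c=cam('wrist');P=pts(d,K,T).reshape(-1,3)
L=R.from_euler('z',-yaw,degrees=True).apply(P-O)
for x in (-45,-30,-15,15,30,45):
    t=L[(abs(L[:,0]-x)<3)&(L[:,1]>20)&(L[:,1]<75)&(L[:,2]>55)&(L[:,2]<95)]
    print(x,[(y,round(float(np.median(t[abs(t[:,1]-y)<1][:,2])),1)) for y in (25,30,35,39,42,44,46,48,50,55) if (abs(t[:,1]-y)<1).any()])
print('along x y=30',[(x,round(float(np.median(L[(abs(L[:,0]-x)<1)&(abs(L[:,1]-27)<4)&(L[:,2]>50)][:,2])),1)) for x in (-66,-62,-60,-58,-56,-54,-50,50,52,54,56,58,60,62,64,68) if ((abs(L[:,0]-x)<1)&(abs(L[:,1]-27)<4)&(L[:,2]>50)).any()])
E
python3 l.py
```

```text
{'clock': 18.067, 'joints': [-0.631, 0.652, 1.71, -0.003, 0.821, -0.766], 'position': [500.537, -228.854, 103.048], 'ee_rot': [-0.021, 0.657, 0.754, -0.003], 'ft_force': [-1.874, -0.006, -1.209], 'gripper_width': 12.84, 'finger_force': 59.898}
[[-0.136, 0.99, -0.035], [0.99, 0.137, 0.023], [0.028, -0.032, -0.999]]
-45 [(25, 78.7), (30, 78.9), (35, 78.6), (39, 78.9), (42, 78.9), (44, 70.5), (46, 70.3), (48, 73.1), (50, 73.5), (55, 73.5)]
-30 [(25, 78.0), (30, 78.2), (35, 78.5), (39, 78.5), (42, 78.4), (44, 70.2), (46, 60.1), (48, 73.0), (50, 73.6), (55, 73.6)]
-15 [(25, 77.8), (30, 78.0), (35, 77.8), (39, 78.1), (42, 77.9), (44, 70.0), (46, 59.7), (48, 72.9), (50, 73.7), (55, 73.6)]
15 [(25, 76.9), (30, 77.1), (35, 76.8), (39, 76.9), (42, 77.1), (44, 69.8), (46, 71.0), (48, 73.0), (50, 73.5), (55, 73.2)]
30 [(25, 76.1), (30, 76.4), (35, 76.5), (39, 76.4), (42, 76.6), (44, 70.9), (46, 59.7), (48, 73.2), (50, 73.4), (55, 73.4)]
45 [(25, 76.0), (30, 76.4), (35, 76.0), (39, 75.9), (42, 75.9), (44, 70.8), (46, 71.8), (48, 73.1), (50, 73.6), (55, 73.5)]
along x y=30 [(-66, 73.5), (-62, 73.5), (-60, 73.6), (-58, 72.6), (-56, 77.6), (-54, 78.8), (-50, 78.7), (50, 75.4), (52, 75.3), (54, 75.3), (58, 65.4), (60, 65.2), (62, 71.1), (64, 74.3), (68, 74.3)]
```

carry_out(targets="0 0.003 -0.004 0.002 -0.011 0; -0.001 0.006 -0.008 0.003 -0.022 0; -0.002 0.006 -0.012 0.004 -0.033 0; -0.003 0.006 -0.016 0.006 -0.042 0; -0.003 0.006 -0.02 0.006 -0.042 0; -0.003 0.006 -0.024 0.006 -0.042 0; -0.003 0.006 -0.024 0.006 -0.042 0")

```text
clock: 18.7
position: [500.9, -228.2, 100.9]
ee_rot: [-0.009, 0.656, 0.754, 0.01]
ft_force: [-2.1, 1.0, 10.2]
gripper_width: 13.1
finger_force: 61.5
```

```bash
python3 a.py; python3 l.py
```

```text
{'clock': 18.7, 'joints': [-0.642, 0.648, 1.733, 0.031, 0.776, -0.802], 'position': [500.896, -228.199, 100.884], 'ee_rot': [-0.009, 0.656, 0.754, 0.01], 'ft_force': [-2.074, 1.022, 10.163], 'gripper_width': 13.061, 'finger_force': 61.496}
[[-0.138, 0.99, 0.0], [0.99, 0.138, 0.027], [0.026, 0.004, -1.0]]
-45 [(25, 75.0), (30, 75.0), (35, 74.7), (39, 74.9), (42, 75.0), (44, 69.2), (46, 70.9), (48, 73.2), (50, 73.5), (55, 73.5)]
-30 [(25, 74.9), (30, 74.9), (35, 74.8), (39, 74.8), (42, 74.8), (44, 69.4), (46, 60.5), (48, 73.1), (50, 73.6), (55, 73.6)]
-15 [(25, 75.1), (30, 75.2), (35, 74.7), (39, 75.1), (42, 74.8), (44, 69.5), (46, 60.1), (48, 73.2), (50, 73.6), (55, 73.3)]
15 [(25, 74.8), (30, 75.0), (35, 74.7), (39, 74.9), (42, 74.9), (44, 71.5), (46, 71.4), (48, 73.1), (50, 73.5), (55, 73.6)]
30 [(25, 74.6), (30, 74.6), (35, 74.8), (39, 75.0), (42, 74.9), (44, 71.7), (46, 71.4), (48, 73.1), (50, 73.4), (55, 73.4)]
45 [(25, 74.8), (30, 75.0), (35, 74.8), (39, 75.0), (42, 74.9), (44, 71.7), (48, 73.0), (50, 73.6), (55, 73.4)]
along x y=30 [(-66, 73.6), (-62, 73.6), (-60, 73.4), (-58, 69.2), (-54, 74.2), (-50, 74.8), (50, 74.7), (52, 74.7), (54, 74.5), (56, 74.4), (60, 64.7), (62, 70.8), (64, 74.2), (68, 74.3)]
```

It is level but 1.4 mm proud on the visible side with 10 N, so the far side has bottomed: my roll correction was about 1° too much. Ease the roll back.

carry_out(targets="0 0 0.004 0 0 0; 0 0.001 0.004 -0.01 -0.001 0; 0 0.002 0.002 -0.02 -0.003 0; 0 0.002 0 -0.024 -0.003 0; 0 0.002 0 -0.024 -0.003 0")

```text
clock: 19.17
position: [500.8, -227.6, 100.2]
ee_rot: [-0.002, 0.657, 0.754, 0.004]
ft_force: [-0.5, 1.4, 8.4]
gripper_width: 12.9
finger_force: 61.2
```

```bash
python3 a.py; python3 l.py
```

```text
{'clock': 19.167, 'joints': [-0.634, 0.646, 1.741, 0.011, 0.757, -0.78], 'position': [500.811, -227.559, 100.205], 'ee_rot': [-0.002, 0.657, 0.754, 0.004], 'ft_force': [-0.532, 1.436, 8.447], 'gripper_width': 12.903, 'finger_force': 61.177}
[[-0.138, 0.99, 0.002], [0.99, 0.138, 0.008], [0.007, 0.003, -1.0]]
-45 [(25, 74.0), (30, 73.9), (35, 73.7), (39, 73.6), (42, 73.5), (44, 69.4), (46, 71.3), (48, 73.2), (50, 73.5), (55, 73.8)]
-30 [(25, 73.6), (30, 73.6), (35, 73.7), (39, 73.4), (42, 73.5), (44, 69.8), (46, 70.9), (48, 72.9), (50, 73.6), (55, 73.5)]
-15 [(25, 73.9), (30, 73.9), (35, 73.5), (39, 73.6), (42, 73.6), (44, 70.4), (48, 73.1), (50, 73.7), (55, 73.4)]
15 [(25, 73.6), (30, 73.7), (35, 73.6), (39, 73.6), (42, 73.6), (44, 70.5), (48, 73.2), (50, 73.4), (55, 73.4)]
30 [(25, 73.6), (30, 73.6), (35, 73.3), (39, 73.4), (42, 73.6), (44, 71.6), (46, 71.9), (48, 73.1), (50, 73.5), (55, 73.5)]
45 [(25, 73.7), (30, 73.4), (35, 73.7), (39, 73.5), (42, 73.4), (44, 72.3), (46, 71.4), (48, 73.0), (50, 73.4), (55, 73.4)]
along x y=30 [(-66, 73.6), (-62, 73.7), (-60, 73.5), (-58, 68.6), (-54, 73.2), (-50, 73.6), (50, 73.3), (52, 73.6), (54, 73.5), (56, 73.3), (60, 63.6), (62, 71.4), (64, 73.8), (68, 74.4)]
```

Flush with the rim everywhere (73.5). Open and withdraw upward.

carry_out(targets="0 0 0.004 0 0 0; 0 0 0.004 0 0 0; 0 0 0.004 0 0 0; 0 0 0.004 0 0 0; 0 0 0.004 0 0 0; 0 0 0.004 0 0 0; 0 0 0.05 0 0 0; 0 0 0.15 0 0 0; 0 0 0.35 0 0 0; 0 0 0.6 0 0 0; 0 0 0.85 0 0 0; 0 0 1 0 0 0; 0 0 1 0 0 0; 0 0 1 0 0 0", claw=0)

```text
clock: 20.38
position: [501.0, -228.1, 251.3]
ee_rot: [-0.0, 0.657, 0.754, 0.004]
ft_force: [-0.4, 0.3, -0.5]
gripper_width: 42.8
finger_force: 0.0
```

```bash
python3 a.py; python3 l.py
python3 - <<'E'
from h import *
p=cam('wrist')[0];p2=cam('scene')[0]; save('end',cv2.resize(np.hstack([p,p2]),(800,300)))
E
```

```text
{'clock': 20.383, 'joints': [-0.634, 0.423, 1.618, 0.009, 1.1, -0.776], 'position': [501.028, -228.055, 251.342], 'ee_rot': [-0.0, 0.657, 0.754, 0.004], 'ft_force': [-0.406, 0.266, -0.504], 'gripper_width': 42.817, 'finger_force': 0.0}
[[-0.138, 0.99, 0.004], [0.99, 0.138, 0.006], [0.006, 0.005, -1.0]]
-45 [(25, 73.6), (30, 74.1), (35, 73.8), (39, 73.7), (42, 73.5), (44, 66.2), (46, 59.9), (48, 73.6), (50, 73.7), (55, 73.5)]
-30 [(25, 74.0), (30, 73.7), (35, 73.7), (39, 73.8), (42, 73.4), (44, 66.7), (46, 59.6), (48, 73.2), (50, 73.6), (55, 73.7)]
-15 [(25, 73.4), (30, 73.8), (35, 73.9), (39, 73.8), (42, 73.8), (44, 69.4), (46, 60.3), (48, 73.6), (50, 73.2), (55, 73.8)]
15 [(25, 73.8), (30, 73.6), (35, 74.0), (39, 74.0), (42, 73.6), (44, 72.4), (46, 71.3), (48, 73.1), (50, 73.8), (55, 73.6)]
30 [(25, 73.6), (30, 73.8), (35, 73.5), (39, 73.3), (42, 73.6), (44, 72.4), (46, 60.4), (48, 73.0), (50, 73.7), (55, 73.8)]
45 [(25, 73.9), (30, 74.1), (35, 73.3), (39, 73.4), (42, 73.5), (44, 72.4), (46, 59.8), (48, 73.1), (50, 73.7), (55, 73.6)]
along x y=30 [(-66, 73.7), (-62, 73.2), (-60, 73.5), (-58, 66.4), (-56, 59.1), (-54, 72.7), (-50, 73.6), (50, 73.2), (52, 74.0), (54, 73.4), (56, 73.2), (58, 63.3), (60, 63.4), (62, 71.0), (64, 75.0), (68, 74.2)]
```

View pics/end.png

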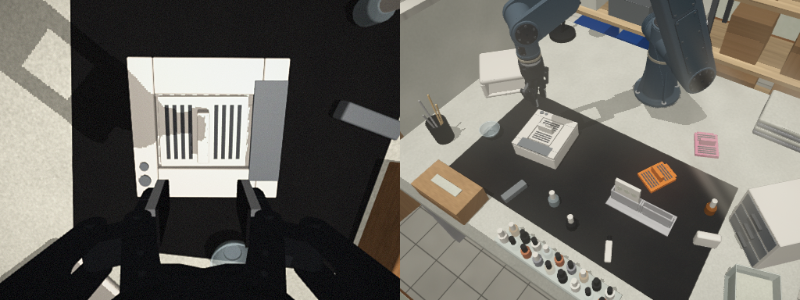

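The filter sits flush in the cavity at (205,130), with its tongue under the lip. The palette is still in the rack, the bystanders are where they were, and the arm is clear. Handing in.

```bash
python3 -c "
from station import bot
print(bot.close_job())"
```

```text
the job is handed in; nothing more can be done
None
```

I laid the filter flat on the mat, let go, took it again by its bar and fitted it under the collector's lip, flush with the rim; the job is handed in at about 20 s on the clock, with at most about 10 N in the wrist readings.

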